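# Free the cold-water coupler

### The arm

A 6-joint arm with a two-finger parallel gripper is mounted at the origin on the work surface; the furniture and walls round the work are solid. World frame = base frame: x ahead of the robot, y to its left, z up, the work surface at z = 0. Lengths are in m, angles in rad, forces in N, time in s.
With the tool pointing down it reaches from about 0.3 to 0.775 m from the base axis. Payload 14.6 kg.
Tool frame: the origin (TCP) lies at the very end of the fingers, on their centre line; the grasp point (between the pads) lies 19 mm behind it; z points along the fingers, y is the line along which they close (so a half turn about z gives the same grasp; the last joint's range is limited). The gripper opens to 94 mm and grips with 3 to 60 N. Pads are 16 mm wide; open, the fingers measure 119 mm over their backs; the gripper's body (75 mm by 177 mm) begins 78 mm behind the grasp point.
Start: joints at [1.081, 0.3, 1.521, -0, 1.321, -0.067], TCP at [0.226, 0.502, 0.205] pointing down, gripper open.
Joint ranges: [-3.03, 3.03], [-0.79, 2.21], [0.23, 2.52], [-1.04, 4.18], [0, 3.07], [-2.55, 2.55]. Speed limits (rad/s): [2.22, 2.22, 2.57, 3.14, 3.14, 3.14].

### API

Orientations are given as [roll, pitch, yaw] about the fixed x, y, z axes, in that order (R = Rz(yaw) Ry(pitch) Rx(roll)).
In Python, from station import ctrl gives the robot as it stands. The module is installed in compiled form; this text tells all that it offers.
- The arm moves only by the tool play_rows, never from a script. Its argument "commands" is a list of rows, each a list of 7 numbers: the shift along the tool's x, y, z in m, then the turn, a rotation vector about the tool's x, y, z in degrees, then the closure, from -1 (fully open) to 1 (shut). A call has 1 to 20 rows; each row shifts and turns the commanded pose from where the row before left it, along the tool's axes as they then stand; what a row does not reach is not made up. A row lasts 1/12 s, in which the tool goes at most 41.7 mm and 7.16 degrees, less where a joint would pass 70% of its speed; a pose out of reach is approached as far as the arm can. A call is refused whole if a number of a shift passes 0.0417 or a number of a turn 7.16, either way. A call with a gripper value outside its range is refused whole. The fingers move at their own pace and stop on an object; "force" is the grip in N (left out, the last holds). Time passes only in rows, so rows that do not move let the fingers close. It gives the time, the measured TCP pose, the force, the opening and the grip force at its end, in the units of the state.
- ctrl.get_obs(): the state, without advancing time (a new reading comes with each control period).
- ctrl.camera(name): name is "scene" or "top" or "wrist"; returns the picture (420x560x3 uint8, blue, green, red); there is no depth.
- ctrl.camera_model(name): a dict with "fx", "fy", "cx", "cy" (pixels), "distortion" ([k1, k2, p1, p2, k3] as OpenCV has them; the pictures are not rectified), "rvec" (rotation vector, rad) and "tvec" (3), from world to camera coordinates, as OpenCV has them. Camera axes: x right, y down, z forward; pixel columns grow to the right and rows downward; lengths in m; the calibration is good to about 2 mm. A picture is of the moment at which its call begins: read the wrist's pose just before it. camera_model takes no time and is no camera call; for the wrist camera it gives the pose at the moment of the call.
- ctrl.hand_in(): hands the job in; it is judged then, once.
The state is a dict: "time_s": time; "qpos": joint angles; "joint_vel": joint speeds; "tau": joint torques, N m; "ee_pos": TCP position; "eef_rot": TCP orientation; "force": force on the tool from outside, world axes, zero at the start; "moment": the same for the moment, N m; "grip_width": finger opening in m; "grip_force": force on a finger pad.
Only numpy, scipy, OpenCV 4.12 (cv2) and the standard library are available. Lean on these libraries where they do the work, as an engineer would, in place of code of your own. Each camera call takes 0.05 s, during which the arm holds its last target. There are 200 camera calls.

### The job

Before the rinse hose goes on, check that the cold-water coupler works freely: on the outlet with the blue sleeve, draw the spring sleeve straight back along its pipe, away from the open mouth, as far as it goes and hold it there a moment, then let go so that it snaps forward to its home position by itself. Leave the red and the yellow coupler alone.

Things in the scene. Friction and masses are not known exactly. Their poses are not given: they have to be found in the camera images.
- blue_outlet: Cold-water outlet fixed to the table, one of three alike (blue, red, yellow, any order): 100x80x8 mm foot plate, riser, brass elbow, level quick coupler, mouth towards the robot. Origin: centre of the plate's underside; z up; +x: level along the coupler from mouth (x=-63 mm) back to the elbow (x=+34, top 126 high). Coupler axis 110 mm above origin. Sleeve centre at home: (-34, 0, 110) mm.
- blue_sleeve (a joint): Travel (m) of the blue ribbed sleeve, a 34 mm thick, 42 mm long cylinder round the coupler's axis, free above and at both sides. 0 is home (forward); grows as it is drawn back along +x of blue_outlet, to a hard stop at 0.026. A spring pushes it home, 6 N at 0 rising to 14 N at the stop; let go at the back it is home within 0.5 s. The pipe inside it is 23 mm thick.
- red_sleeve (a joint): Sliding ring sleeve of the red (hot-water) outlet, built exactly like the blue one, with the red cover: 0 is home, it grows (m) as the sleeve is drawn back. Not to be operated.
- yellow_sleeve (a joint): Sliding ring sleeve of the yellow (compressed-air) outlet, built exactly like the blue one, with the yellow cover: 0 is home, it grows (m) as the sleeve is drawn back. Not to be operated.

How it is judged:
By the outcome, as a careful person would: the job done as asked, in the order asked, and still so for the second after the job is handed in, with the robot touching nothing.
It also fails if it takes over 29 s, if anything falls off the work surface, if the arm or the gripper's body presses on something with over 40 N, if the wrist force passes 120 N, or if a joint passes its speed limit or range.

## Working session

There is one attempt and no reset: what is moved stays moved. The work goes in short steps, Python scripts to look and compute and a tool call to move; the robot and the scene stay as the last step left them, time stands still between calls to the robot, and variables do not carry over. Pictures are saved under pics/ and viewed, at most 10 in all, crops included, and the job is handed in when it is done.

Besides the shell and the picture viewer there is one more tool, called after "Call:" as a command line: name --pt "numbers of a row" for each row, then --argument value for the rest. play_rows: Moves the arm, as the interface text tells. Its arguments: {"type":"object","properties":{"commands":{"type":"array","items":{"type":"array","items":{"type":"number"}}},"force":{"type":"number"}},"required":["commands"]}

```bash
mkdir -p pics
python3 - <<'E'
from station import ctrl
import cv2,numpy as np
o=ctrl.get_obs();print({k:np.round(v,3) for k,v in o.items()})
for n in("scene","top"):
    im=ctrl.camera(n);cv2.imwrite(f"pics/{n}0.png",im)
    m=ctrl.camera_model(n);R=cv2.Rodrigues(np.array(m['rvec'],float))[0];print(n,m['fx'],-R.T@np.array(m['tvec']),R[2])
E
```

```text
{'time_s': np.float64(0.0), 'qpos': array([ 1.081,  0.3  ,  1.522, -0.   ,  1.321, -0.067]), 'joint_vel': array([-0.002, -0.   ,  0.   ,  0.   ,  0.   ,  0.   ]), 'tau': array([-0.0000e+00, -5.3182e+01, -3.5274e+01,  7.1000e-02,  2.4000e-02,
       -0.0000e+00]), 'ee_pos': array([0.226, 0.501, 0.205]), 'eef_rot': array([-3.14 , -0.   ,  2.719]), 'force': array([-1.153,  0.042,  0.124]), 'moment': array([0.001, 0.029, 0.028]), 'grip_force': np.float64(0.0), 'grip_width': np.float64(0.094)}
scene 392.2674819577282 [ 0.29444737 -0.52098769  0.68397522] [ 0.25273356  0.59986137 -0.75913904]
top 439.23470468157245 [ 0.39888307 -0.02057429  0.88966312] [ 0.16720632  0.01682065 -0.98577843]
```

View pics/scene0.png

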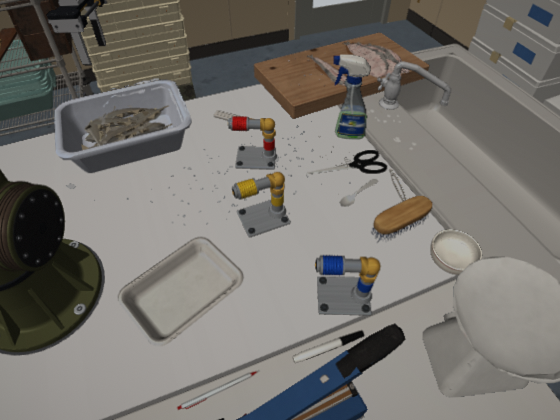

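View pics/top0.png

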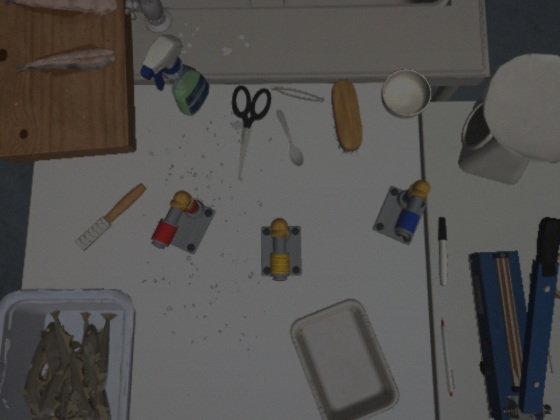

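Three outlets are visible. The blue sleeve is at about (332,265) in scene and (408,222) in top, with its elbow at (370,267) and (420,188). I'll zoom in and triangulate.

```bash
cat > h.py <<'E'
import cv2,numpy as np
def ray(m,uv):
    K=np.array([[m['fx'],0,m['cx']],[0,m['fy'],m['cy']],[0,0,1]])
    R=cv2.Rodrigues(np.array(m['rvec'],float))[0];t=np.array(m['tvec'],float)
    p=cv2.undistortPoints(np.array([[uv]],float),K,np.array(m['distortion'],float))[0,0]
    d=R.T@np.array([p[0],p[1],1]);return -R.T@t,d/np.linalg.norm(d)
def tri(ma,a,mb,b):
    o1,d1=ray(ma,a);o2,d2=ray(mb,b)
    s=np.linalg.lstsq(np.c_[d1,-d2],o2-o1,rcond=None)[0]
    p,q=o1+s[0]*d1,o2+s[1]*d2
    return (p+q)/2,np.linalg.norm(p-q)
def blobs(im,lo,hi,roi,amin=20):
    x0,y0,x1,y1=roi
    k=cv2.inRange(cv2.cvtColor(im,cv2.COLOR_BGR2HSV)[y0:y1,x0:x1],lo,hi)
    out=[]
    for c in cv2.findContours(k,cv2.RETR_EXTERNAL,cv2.CHAIN_APPROX_NONE)[0]:
        if cv2.contourArea(c)>amin:
            (cx,cy),wh,an=cv2.minAreaRect(c);M=cv2.moments(c)
            out.append((np.round([M['m10']/M['m00']+x0,M['m01']/M['m00']+y0],1),np.round([cx+x0,cy+y0],1),np.round(wh,1),round(an),cv2.contourArea(c)))
    return out
E
python3 - <<'E'
from station import ctrl
from h import *
S=cv2.imread("pics/scene0.png");T=cv2.imread("pics/top0.png")
rs=(300,240,400,325);rt=(360,165,450,250)
for im,r in((S,rs),(T,rt)):
    print("blue",blobs(im,(105,120,40),(125,255,255),r));print("brass",blobs(im,(12,120,80),(30,255,255),r))
c=[cv2.resize(im[r[1]:r[3],r[0]:r[2]],(390,390*(r[3]-r[1])//(r[2]-r[0])),interpolation=cv2.INTER_CUBIC) for im,r in((S,rs),(T,rt))]
h=max(x.shape[0] for x in c)
cv2.imwrite("pics/crop1.png",np.hstack([cv2.copyMakeBorder(x,0,h-x.shape[0],0,5,cv2.BORDER_CONSTANT) for x in c]))
E
```

```text
blue [(array([363.4, 287. ]), array([363.5, 286.5]), array([14.1, 10.7]), 21, 93.5), (array([332.5, 264.9]), array([332.5, 265. ]), array([18., 19.]), 90, 338.5)]
brass [(array([369.1, 269.1]), array([369.5, 269.5]), array([25., 19.]), 90, 361.0)]
blue [(array([408.3, 220.7]), array([408.1, 220.2]), array([17.9, 18.9]), 25, 274.5)]
brass [(array([423.5, 189.3]), array([422.9, 189.3]), array([10.8, 13.9]), 18, 99.5)]
```

View pics/crop1.png

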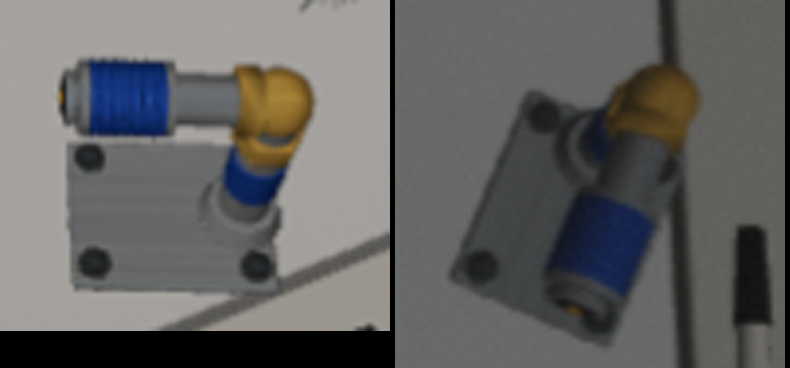

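Run:
```python
from station import ctrl
from h import *
ms,mt=ctrl.camera_model("scene"),ctrl.camera_model("top")
P={}
for n,a,b in(("sleeve",(332.6,264.9),(408.2,220.4)),("elbow",(370.5,264.4),(421.6,189.2)),("mouth",(317,264.9),(403.2,236.5))):
    P[n],e=tri(ms,a,mt,b);print(n,P[n].round(4),round(e,4))
d=P["elbow"]-P["mouth"];print(np.linalg.norm(d),np.degrees(np.arctan2(d[1],d[0])),d)
m=ctrl.camera_model("wrist");R=cv2.Rodrigues(np.array(m['rvec'],float))[0];o=ctrl.get_obs()
from scipy.spatial.transform import Rotation as Q
T=Q.from_euler('xyz',o['eef_rot']).as_matrix();print("tool R",T.round(3).tolist());print("cam in tool",T.T@(-R.T@np.array(m['tvec'])-o['ee_pos']),(T.T@R.T).round(2).tolist(),m['fx'])
```

```text
sleeve [ 0.522  -0.2246  0.1144] 0.0008
elbow [ 0.5791 -0.2506  0.1181] 0.0021
mouth [ 0.4949 -0.2148  0.1159] 0.003
0.09153062295269994 -23.001833401960482 [ 0.08422947 -0.03575647  0.00217408]
tool R [[-0.912, 0.41, -0.0], [0.41, 0.912, -0.001], [0.0, -0.001, -1.0]]
cam in tool [ 0.07016019  0.00054994 -0.17775564] [[0.0, -0.97, -0.24], [1.0, 0.0, 0.0], [-0.0, -0.24, 0.97]] 338.34477657928477
```

Call:
play_rows --pt "-0.013 -0.012 0 0 0 0 -1" --pt "-0.026 -0.025 0 0 0 0 -1" --pt "-0.026 -0.025 0 0 0 0 -1" --pt "-0.026 -0.025 0 0 0 0 -1" --pt "-0.026 -0.025 0 0 0 0 -1" --pt "-0.026 -0.025 0 0 0 0 -1" --pt "-0.026 -0.025 0 0 0 0 -1" --pt "-0.026 -0.025 0 0 0 0 -1" --pt "-0.026 -0.025 0 0 0 0 -1" --pt "-0.026 -0.025 0 0 0 0 -1" --pt "-0.026 -0.025 0 0 0 0 -1" --pt "-0.026 -0.025 0 0 0 0 -1" --pt "-0.026 -0.025 0 0 0 0 -1" --pt "-0.026 -0.025 0 0 0 0 -1" --pt "-0.026 -0.025 0 0 0 0 -1" --pt "-0.026 -0.025 0 0 0 0 -1" --pt "-0.026 -0.025 0 0 0 0 -1" --pt "-0.026 -0.025 0 0 0 0 -1" --pt "-0.026 -0.025 0 0 0 0 -1" --pt "-0.026 -0.025 0 0 0 0 -1" --force 45

```text
time_s: 1.77
ee_pos: [0.4884, -0.1525, 0.2052]
eef_rot: [3.142, -0.0, 2.719]
force: [0.8, 0.4, -0.1]
grip_width: 0.0943
grip_force: 0.0
```

Call:
play_rows --pt "-0.026 -0.023 0 0 0 0 -1" --pt "-0.022 -0.019 0 0 0 -1.2 -1" --pt "-0.012 -0.01 0 0 0 0 -1" --pt "0 0 0 0 0 0 -1" --pt "0 0 0 0 0 0 -1"

```text
time_s: 2.18
ee_pos: [0.5216, -0.2226, 0.2047]
eef_rot: [3.141, -0.001, 2.739]
force: [-0.4, -0.0, 0.3]
grip_width: 0.0938
grip_force: 0.0
```

Run:
```python
from station import ctrl
from h import *
o=ctrl.get_obs();m=ctrl.camera_model("wrist");im=ctrl.camera("wrist");cv2.imwrite("pics/w1.png",im)
print(o['ee_pos'],o['eef_rot'],o['force'],m['fx'],m['cx'],m['cy'])
print(blobs(im,(105,120,40),(125,255,255),(0,0,560,420),300))
```

```text
[ 0.52160152 -0.22263656  0.20466558] [ 3.14142269e+00 -1.42466985e-03  2.73870790e+00] [-0.36914478 -0.03676892  0.33873384] 338.34477657928477 273.8912331842944 202.15410144455717
[(array([275.7, 207.5]), array([276., 207.]), array([42., 40.]), 90, 1505.5)]
```

View pics/w1.png

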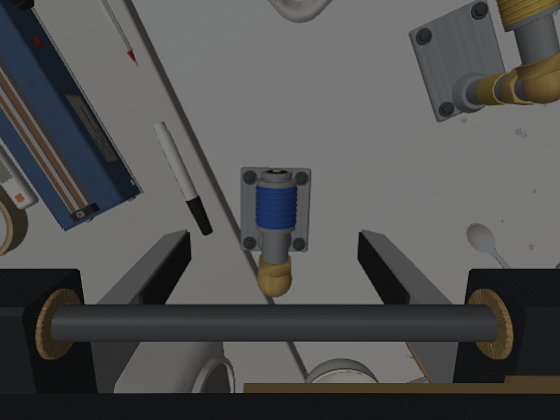

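The wrist view shows the blue sleeve centred at (276,207). The elbow, at (275,275), lies straight below it, so the tool is lined up with the coupler axis.

Run:
```python
from station import ctrl
from h import *
from scipy.spatial.transform import Rotation as Q
o=ctrl.get_obs();m=ctrl.camera_model("wrist");mt=ctrl.camera_model("top");ms=ctrl.camera_model("scene")
T=Q.from_euler('xyz',o['eef_rot']).as_matrix()
ps=[tri(m,(276,207),mt,(408.2,220.4)),tri(m,(276,207),ms,(332.6,264.9))]
for p,e in ps: print(p.round(4),round(e,4),"tool",(T.T@(p-o['ee_pos'])).round(4))
for uv in((276,187),(276,207),(276,227),(274.5,275)):
  c,d=ray(m,uv);p=c+d*(.112-c[2])/d[2];print(uv,p.round(4),(T.T@(p-o['ee_pos'])).round(4))
```

```text
[ 0.5175 -0.2179  0.1386] 0.0022 tool [0.0053 0.0022 0.0664]
[ 0.5245 -0.2205  0.1066] 0.0004 tool [-0.0022  0.0025  0.0984]
(276, 187) [ 0.5074 -0.2134  0.112 ] [0.0163 0.0024 0.093 ]
(276, 207) [ 0.5229 -0.2199  0.112 ] [-0.0006  0.0025  0.093 ]
(276, 227) [ 0.5389 -0.2267  0.112 ] [-0.0179  0.0025  0.093 ]
(274.5, 275) [ 0.5787 -0.2449  0.112 ] [-0.0617  0.0013  0.0929]
```

Call:
play_rows --pt "0 0.0025 0.01 0 0 0.6 -1" --pt "0 0 0.02 0 0 0 -1" --pt "0 0 0.02 0 0 0 -1" --pt "0 0 0.02 0 0 0 -1" --pt "0 0 0.02 0 0 0 -1" --pt "0 0 0.016 0 0 0 -1" --pt "0 0 0.008 0 0 0 -1" --pt "0 0 0 0 0 0 -1" --pt "0 0 0 0 0 0 -1"

```text
time_s: 2.98
ee_pos: [0.5229, -0.2197, 0.0918]
eef_rot: [3.142, 0.0, 2.73]
force: [0.1, -0.5, 0.3]
grip_width: 0.0939
grip_force: 0.0
```

Run:
```python
from station import ctrl
from h import *
from scipy.spatial.transform import Rotation as Q
o=ctrl.get_obs();m=ctrl.camera_model("wrist");im=ctrl.camera("wrist");cv2.imwrite("pics/w2.png",im)
T=Q.from_euler('xyz',o['eef_rot']).as_matrix();print(o['ee_pos'],o['force'])
b=blobs(im,(105,120,40),(125,255,255),(180,0,380,420),300);print(b)
for q in b:
  c,d=ray(m,q[1]);p=c+d*(.110-c[2])/d[2];print((T.T@(p-o['ee_pos'])).round(4))
```

```text
[ 0.52291471 -0.21968579  0.09176927] [ 0.1437268  -0.52880598  0.27781589]
[(array([270.4, 267.6]), array([270.5, 266.3]), array([68. , 73.7]), 1, 4166.5)]
[-0.0027 -0.001  -0.0182]
```

View pics/w2.png

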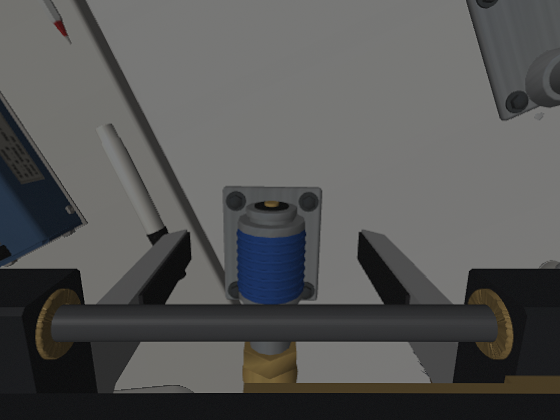

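Call:
play_rows --pt "0 -0.001 0 0 0 0 -1" --pt "0 0 0 0 0 0 1" --pt "0 0 0 0 0 0 1" --pt "0 0 0 0 0 0 1" --pt "0 0 0 0 0 0 1" --pt "0 0 0 0 0 0 1" --pt "0 0 0 0 0 0 1" --pt "0 0 0 0 0 0 1" --pt "0 0 0 0 0 0 1" --pt "0 0 0 0 0 0 1" --force 45

```text
time_s: 3.87
ee_pos: [0.5224, -0.2211, 0.0914]
eef_rot: [-3.142, -0.0, 2.729]
force: [-0.9, 0.1, -0.5]
grip_width: 0.0376
grip_force: 0.0
```

Call:
play_rows --pt "0 0 0 0 0 0 1" --pt "0 0 0 0 0 0 1" --pt "0 0 0 0 0 0 1" --pt "0 0 0 0 0 0 1"

```text
time_s: 4.2
ee_pos: [0.5224, -0.2212, 0.0914]
eef_rot: [-3.141, -0.0, 2.729]
force: [-0.2, -1.2, 0.7]
grip_width: 0.0331
grip_force: 45.0
```

Call:
play_rows --pt "-0.002 0 0 0 0 0 1" --pt "-0.004 0 0 0 0 0 1" --pt "-0.004 0 0 0 0 0 1" --pt "-0.004 0 0 0 0 0 1" --pt "-0.004 0 0 0 0 0 1" --pt "-0.003 0 0 0 0 0 1" --pt "-0.002 0 0 0 0 0 1" --pt "0 0 0 0 0 0 1" --pt "0 0 0 0 0 0 1"

```text
time_s: 4.95
ee_pos: [0.5423, -0.2301, 0.0914]
eef_rot: [-3.141, -0.004, 2.729]
force: [-12.4, 2.5, 7.1]
grip_width: 0.0331
grip_force: 45.0
```

Call:
play_rows --pt "-0.002 0 0 0 0 0 1" --pt "-0.001 0 0 0 0 0 1" --pt "-0.001 0 0 0 0 0 1" --pt "-0.001 0 0 0 0 0 1" --pt "0 0 0 0 0 0 1" --pt "0 0 0 0 0 0 1"

```text
time_s: 5.45
ee_pos: [0.5463, -0.2319, 0.0914]
eef_rot: [-3.141, -0.005, 2.729]
force: [-16.9, 3.6, 9.1]
grip_width: 0.0331
grip_force: 45.0
```

Call:
play_rows --pt "-0.001 0 0 0 0 0 1" --pt "-0.001 0 0 0 0 0 1" --pt "0 0 0 0 0 0 1" --pt "0 0 0 0 0 0 1"

```text
time_s: 5.78
ee_pos: [0.5464, -0.232, 0.0913]
eef_rot: [-3.141, -0.01, 2.729]
force: [-31.8, 9.3, 19.2]
grip_width: 0.033
grip_force: 45.0
```

Run:
```python
from station import ctrl
from h import *
o=ctrl.get_obs();print(o['force'])
a=ctrl.camera("scene");cv2.imwrite("pics/s1.png",cv2.resize(a[210:330,260:420],(800,600),interpolation=cv2.INTER_CUBIC))
```

```text
[-31.79314546   9.27334841  19.17263859]
```

View pics/s1.png

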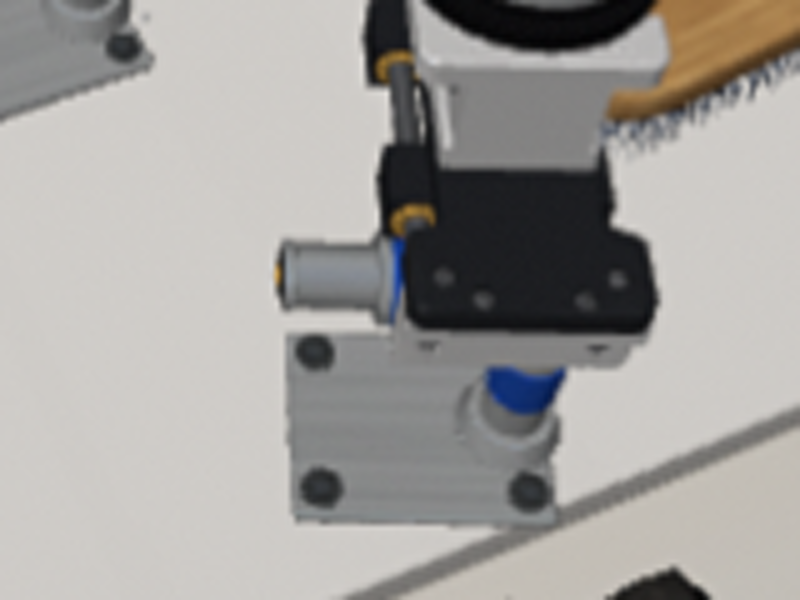

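The sleeve is fully back: the bare pipe shows at crop x 285–385, and the force rose with no further motion, so it is at the stop. I'll hold a moment, then open.

Call:
play_rows --pt "0.001 0 0 0 0 0 1" --pt "0 0 0 0 0 0 1" --pt "0 0 0 0 0 0 1" --pt "0 0 0 0 0 0 1" --pt "0 0 0 0 0 0 1" --pt "0 0 0 0 0 0 1" --pt "0 0 0 0 0 0 1" --pt "0 0 0 0 0 0 1" --pt "0 0 0 0 0 0 -1" --pt "0 0 0 0 0 0 -1" --pt "0 0 0 0 0 0 -1" --pt "0 0 0 0 0 0 -1" --pt "0 0 0 0 0 0 -1" --pt "0 0 0 0 0 0 -1" --pt "0 0 0 0 0 0 -1" --pt "0 0 0 0 0 0 -1" --pt "0 0 0 0 0 0 -1" --pt "0 0 0 0 0 0 -1" --pt "0 0 0 0 0 0 -1" --pt "0 0 0 0 0 0 -1"

```text
time_s: 7.5
ee_pos: [0.549, -0.2327, 0.0915]
eef_rot: [-3.142, 0.0, 2.729]
force: [0.1, 0.4, -0.8]
grip_width: 0.0939
grip_force: 0.0
```

Released. Now straight up and clear, then verify.

Call:
play_rows --pt "0 0 -0.01 0 0 0 -1" --pt "0 0 -0.025 0 0 0 -1" --pt "0 0 -0.03 0 0 0 -1" --pt "0 0 -0.03 0 0 0 -1" --pt "0 0 -0.025 0 0 0 -1" --pt "0.02 0.025 -0.01 0 0 0 -1" --pt "0.02 0.03 0 0 0 0 -1" --pt "0.02 0.03 0 0 0 0 -1" --pt "0.02 0.03 0 0 0 0 -1" --pt "0.01 0.015 0 0 0 0 -1" --pt "0 0 0 0 0 0 -1" --pt "0 0 0 0 0 0 -1"

```text
time_s: 8.5
ee_pos: [0.5188, -0.0772, 0.2224]
eef_rot: [3.142, 0.001, 2.731]
force: [0.1, -0.5, 0.8]
grip_width: 0.0943
grip_force: 0.0
```

Run:
```python
from station import ctrl
from h import *
a=ctrl.camera("scene");b=ctrl.camera("top")
print(blobs(a,(105,120,40),(125,255,255),(300,240,400,325)),blobs(b,(105,120,40),(125,255,255),(360,165,450,250)))
cv2.imwrite("pics/end.png",a);print(ctrl.get_obs()['time_s'],ctrl.get_obs()['force'])
```

```text
[(array([363.4, 287. ]), array([363.5, 286.5]), array([14.1, 10.7]), 21, 93.5), (array([332.5, 264.9]), array([332.5, 265. ]), array([18., 19.]), 90, 338.5)] []
8.6 [ 0.02534948  0.05549852 -0.26895431]
```

View pics/end.png

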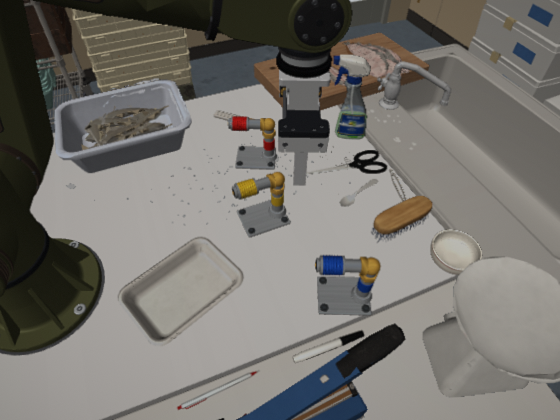

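The blue sleeve is back at (332.5,265), the same pixel position as at the start. The red and yellow couplers look unchanged, and the arm is clear.

```bash
python3 -c "from station import ctrl;print(ctrl.hand_in())"
```

```text
the job is handed in; nothing more can be done
None
```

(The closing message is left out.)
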